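# Gauge the sleeves and shock-test the good ones

## Task

Push the shock tester's carriage home towards the striker, then gauge the steel sleeves on its pin: slide every sleeve that fits right down onto the gauge pin and leave it there (they stack), and put every sleeve that is too tight into the round dish. Then draw the striker back until its sear catches, let go of it, and press the trip button so that it fires and kicks the loaded carriage along its rail. Finally take the tested sleeves off the pin and stand them in the rectangular tray and push the carriage home again, leaving the other things on the table where they are.

Things in the scene. Friction and masses are not known exactly. Their poses are not given: they have to be found in the camera images.
- tester: fixed bench shock tester: aluminium base plate 90 (x) by 270 (y) by 20 mm; origin on its underside, 125 mm from its -y end and 145 mm from its +y end, z up; heading within 0.12 rad of the world axes. All its motion runs along its own y: the carriage with the upright gauge pin is at the -y end, the striker with its black draw handle at the +y end, the trip button on the -x side between them (at x -38 mm, y +30 mm).
- carriage (a joint): position of the carriage on its rail, m: 0 = home (at the end of its travel nearest the striker, 6 mm from the resting striker's nose), growing as it moves to the tester's -y, 0.030 at the far stop. It stays where it is left; about 1.6 N of friction. At the start it stands somewhere out along the rail. It can be moved by gripping the gauge pin and moving along the tester's y. A shot moves the carriage 10 to 30 mm if it is home.
- pin_base (a point): foot of the gauge pin on the carriage's top face (56 by 44 mm), on the pin's axis, 52 mm above the work surface; moves with the carriage; axes parallel to the tester's
- pin_top (a point): top of the upright steel gauge pin, on its axis: the pin is 13 mm in diameter for 58 mm above pin_base, then tapers over 8 mm to an 8 mm tip, which is this point. It holds two sleeves one on another.
- striker (a joint): draw of the striker, m: 0 = at rest (within 4 mm), growing as its handle is drawn to the tester's +y. The spring (300 N/m) pulls it back to 0, about 14 N at the catch. The sear catches at 0.045 (click past it to 0.047 to 0.052, then let go; it then rests at about 0.045); the end stop is at 0.055. Let go before that it just springs back. On firing it flies past 0 to at most -0.012, hits the carriage and settles near 0.
- handle_grip (a point): grip point of the upright black draw handle of the striker, a bar 26 mm (tester x) by 14 mm (tester y), on its centre line, 14 mm below its top and 88 mm above the work surface; below the handle the rod's top is 41 mm below this point. Moves with the striker. Free on all sides for the fingers.
- trip (a joint): travel of the trip button, m: 0 = up, 0.009 = fully down; spring 4.5 N at first, about 9 N fully down. The sear lets go from about 0.006; the button comes up by itself. It also dips while the striker is drawn past it.
- trip_top (a point): centre of the top of the round trip button, 22 mm in diameter, 84 mm above the work surface when up; press it straight down
- tray: low-walled grey rectangular tray, 92 (x) by 100 (y) mm, for the tested sleeves: fixed, floor 4 mm thick, walls 4 mm thick and 24 mm high; origin at the centre of its underside. (The whole job lies to the left of the tall 80 by 80 mm column that stands 305 mm ahead and 75 mm right of the base axis: an arm that starts on its right must fold close to its base before it swings past.)
- dish: low-walled round steel dish for the tight sleeves: fixed, outer diameter 108 mm at the rim and 104 mm at the foot, floor 4 mm thick, wall 3 mm thick and 24 mm high; origin at the centre of its underside
- sleeve_a: plain steel sleeve, outside diameter 24 mm, 24 mm long, standing upright on the work surface; all sleeves are alike outside and differ only in bore (about 15 mm, which slides down the 13 mm gauge pin with 1 mm of play all round, or about 11 mm, which stops on the tapered tip of the pin); which has which is not told and must be seen or tried. 50 g. Origin at the centre of the underside, z along the sleeve's axis. May be absent
- sleeve_b: plain steel sleeve, outside diameter 24 mm, 24 mm long, standing upright on the work surface; all sleeves are alike outside and differ only in bore (about 15 mm, which slides down the 13 mm gauge pin with 1 mm of play all round, or about 11 mm, which stops on the tapered tip of the pin); which has which is not told and must be seen or tried. 50 g. Origin at the centre of the underside, z along the sleeve's axis. May be absent
- sleeve_c: plain steel sleeve, outside diameter 24 mm, 24 mm long, standing upright on the work surface; all sleeves are alike outside and differ only in bore (about 15 mm, which slides down the 13 mm gauge pin with 1 mm of play all round, or about 11 mm, which stops on the tapered tip of the pin); which has which is not told and must be seen or tried. 50 g. Origin at the centre of the underside, z along the sleeve's axis. May be absent
- sleeve_d: plain steel sleeve, outside diameter 24 mm, 24 mm long, standing upright on the work surface; all sleeves are alike outside and differ only in bore (about 15 mm, which slides down the 13 mm gauge pin with 1 mm of play all round, or about 11 mm, which stops on the tapered tip of the pin); which has which is not told and must be seen or tried. 50 g. Origin at the centre of the underside, z along the sleeve's axis. May be absent
- cap_jar: clear jar of dust caps with white lid, 42 mm across, 42 mm high; bystander; origin at the centre of its underside
- post_holder: black post holder with side thumbscrew, 42 by 48 by 59 mm high; bystander; origin under it
- magnet_base: round knurled steel base, 40 mm across, 12 mm high; bystander; origin at the centre of its underside
- stapler_box: small flat box, 46 by 64 by 21 mm; bystander; origin at the centre of its underside

How it is judged:
On the way, in this order (a step that is already met when the one before it is completed fails the run):
1. the carriage is home, every sleeve that fits is right down on the gauge pin (or on the sleeve below it) and every tight one lies in the dish (value of joint carriage below 0.004 m and horizontal distance between each of sleeve_a, sleeve_b and pin_base below 0.005 m and z of each of sleeve_a, sleeve_b in the frame of pin_base below 0.03 m and angle between each of sleeve_a, sleeve_b's own z axis and vertical below 0.15 rad and horizontal distance between each of sleeve_c, sleeve_d and dish below 0.04 m and z of sleeve_c in the frame of dish between -0.005 and 0.015 m and z of sleeve_d in the frame of dish between -0.005 and 0.015 m), for 0.2 s.
2. the striker is held back by its sear with the hand away from the handle, the carriage still home and loaded (value of joint striker above 0.042 m and distance between the grasp point and handle_grip above 0.05 m and value of joint carriage below 0.004 m and horizontal distance between each of sleeve_a, sleeve_b and pin_base below 0.005 m and z of each of sleeve_a, sleeve_b in the frame of pin_base below 0.03 m and angle between each of sleeve_a, sleeve_b's own z axis and vertical below 0.15 rad), for 0.3 s.
3. the striker has been fired and has kicked the carriage at least 8 mm from home with the sleeves on its pin, the hand away from the handle and the pin (value of joint striker below 0.008 m and value of joint carriage above 0.008 m and distance between the grasp point and handle_grip above 0.04 m and horizontal distance between the grasp point and pin_base above 0.04 m and horizontal distance between each of sleeve_a, sleeve_b and pin_base below 0.005 m and z of each of sleeve_a, sleeve_b in the frame of pin_base below 0.03 m and angle between each of sleeve_a, sleeve_b's own z axis and vertical below 0.15 rad), for 0.2 s.
At the end, for the whole second after the job is handed in: the sleeves that fit stand upright (within 0.2 rad) in the rectangular tray, on its floor, centres within 40 mm (x) and 43 mm (y) of its centre; the tight ones are on the floor of the dish within 40 mm of its centre; all at rest; the striker is forward (below 8 mm) and the carriage home (below 4 mm) (x of sleeve_a in the frame of tray between -0.04 and 0.04 m and y of sleeve_a in the frame of tray between -0.043 and 0.043 m and z of sleeve_a in the frame of tray between -0.005 and 0.012 m and angle between each of sleeve_a, sleeve_b's own z axis and vertical below 0.2 rad and x of sleeve_b in the frame of tray between -0.04 and 0.04 m and y of sleeve_b in the frame of tray between -0.043 and 0.043 m and z of sleeve_b in the frame of tray between -0.005 and 0.012 m and horizontal distance between each of sleeve_c, sleeve_d and dish below 0.04 m and z of sleeve_c in the frame of dish between -0.005 and 0.015 m and z of sleeve_d in the frame of dish between -0.005 and 0.015 m and linear speed of each of sleeve_a, sleeve_b, sleeve_c, sleeve_d below 0.02 m/s and value of joint striker below 0.008 m and value of joint carriage below 0.004 m); the robot touches nothing.
It fails at once if a bystander is moved more than 40 mm (distance of any of cap_jar, post_holder, magnet_base, stapler_box from where it was at the start of the episode above 0.04 m).
Of sleeve_a, sleeve_b, sleeve_c, sleeve_d only 3 to 4 are there at a start; the rules pass over those that are not, and their reading is None.
At some moment in a run one of sleeve_a, sleeve_b, sleeve_c, sleeve_d may be knocked a few centimetres aside while the robot is not near it.
It also fails if it takes over 192 s, if anything falls off the work surface, if the arm or the gripper's body presses on something with over 40 N, if the wrist force passes 120 N, or if a joint passes its speed limit or range.

## Robot

A 6-joint arm with a two-finger parallel gripper is mounted at the origin on a cart in front of the work surface, level with it; the furniture and walls round the work are solid. World frame = base frame: x ahead of the robot, y to its left, z up, the work surface at z = 0. Lengths are in m, angles in rad, forces in N, time in s.
With the tool pointing down it reaches from about 0.35 to 0.85 m from the base axis. Payload 8.1 kg.
Tool frame: the origin (TCP) lies at the centre of the arm's flange, where the gripper is bolted on; the fingertips stand 186 mm ahead of it and the grasp point (between the pads) lies 167 mm ahead of it (robot.grasp_offset is the distance from the TCP to the grasp point, in m); z points along the fingers, y is the line along which they close (so a half turn about z gives the same grasp; the last joint's range is limited). The gripper opens to 93 mm and grips with 3 to 60 N. Pads are 15 mm wide; open, the fingers measure 128 mm over their backs; the gripper's body (75 mm by 188 mm) begins 65 mm behind the grasp point.
Start: joints at [1.213, 0.13, 1.488, -0, 1.523, -0.085], TCP at [0.162, 0.578, 0.405] pointing down, gripper open.
Joint ranges: [-2.96, 2.96], [-0.89, 2.26], [0.02, 2.5], [-1.34, 4.48], [0, 2.73], [-2.66, 2.66]. Speed limits (rad/s): [2.39, 2.39, 2.79, 3.14, 3.14, 3.14].

## Interface

Orientations are given as a rotation vector (axis times angle).
In Python, from plant import robot gives the robot as it stands.
- The arm moves only by the tool drive_tool, never from a script. Its argument "moves" is one flat list of numbers, 7 for each row, row after row: the finger opening in mm, from 0 to 93, then the shift along the tool's x, y, z in mm, then the turn, a rotation vector about the tool's x, y, z in degrees. A call has 1 to 8 rows; each row shifts and turns the commanded pose from where the row before left it, along the tool's axes as they then stand; what a row does not reach is not made up. A row lasts 1/10 s, in which the tool goes at most 50 mm and 8.59 degrees, less where a joint would pass 70% of its speed; a pose out of reach is approached as far as the arm can. A call is refused whole if a number of a shift passes 50 or a number of a turn 8.59, either way. A call with a gripper value outside its range is refused whole. The fingers move at their own pace and stop on an object; "grip_force" is the grip in N (left out, the last holds). Time passes only in rows, so rows that do not move let the fingers close. It gives the time, the measured TCP pose, the force, the opening and the grip force at its end, in the units of the state.
- robot.read_state(): the state, without advancing time (a new reading comes with each control period).
- robot.read_camera(name): name is "scene" or "top"; returns a dict with "color" (480x640x3 uint8, red, green, blue), "depth" (480x640 float32, m along the optical axis (not along the pixel's ray), 0 where there is no reading), "mtx" (3x3 intrinsics, pixels), "dist_coeffs" ([k1, k2, p1, p2, k3] as OpenCV has them; the pictures are not rectified), "R" (3x3) and "t" (3): a world point X has camera coordinates R X + t. Camera axes: x right, y down, z forward; pixel columns grow to the right and rows downward; lengths in m; the calibration is good to about 2 mm. A picture is of the moment at which its call begins.
- robot.close_job(): hands the job in; it is judged then, once.
The state is a dict: "t": time; "q": joint angles; "dq": joint speeds; "joint_torque": joint torques, N m; "tool_pos": TCP position; "orientation": TCP orientation; "force": force on the tool from outside, world axes, zero at the start; "wrist_torque": the same for the moment, N m; "opening": finger opening in m; "gripper_force": force on a finger pad.
Only numpy, scipy, OpenCV 4.12 (cv2) and the standard library are available. Lean on these libraries where they do the work, as an engineer would, in place of code of your own. Each camera call takes 0.05 s, during which the arm holds its last target. There are 200 camera calls.

## Working session

There is one attempt and no reset: what is moved stays moved. The work goes in short steps, Python scripts to look and compute and a tool call to move; the robot and the scene stay as the last step left them, time stands still between calls to the robot, and variables do not carry over. Pictures are saved under pics/ and viewed, at most 14 in all, crops included, and the job is handed in when it is done.

Besides the shell and the picture viewer there is one more tool, called as name(argument=value, ...) on one line, values as JSON. drive_tool: Moves the arm, as the interface text tells. Its arguments: {"type":"object","properties":{"moves":{"type":"array","items":{"type":"number"}},"grip_force":{"type":"number"}},"required":["moves"]}

```bash
ls; mkdir -p pics
cat > h.py <<'E'
import numpy as np, cv2
from plant import robot
from scipy.spatial.transform import Rotation as Ro
def snap(n,save=None):
    c=robot.read_camera(n)
    if save: cv2.imwrite('pics/'+save,c['color'][:,:,::-1])
    return c
def world(c):
    h,w=c['depth'].shape
    u,v=np.meshgrid(np.arange(w),np.arange(h))
    p=cv2.undistortPoints(np.stack([u,v],-1).reshape(-1,1,2).astype(float),c['mtx'],c['dist_coeffs']).reshape(h,w,2)
    z=c['depth'][...,None]
    P=np.concatenate([p*z,z],-1)
    W=(P-c['t'])@c['R']
    W[c['depth']==0]=np.nan
    return W
def atz(c,u,v,z):
    p=cv2.undistortPoints(np.array([[[u,v]]],float),c['mtx'],c['dist_coeffs']).ravel()
    d=c['R'].T@np.array([p[0],p[1],1]); o=-c['R'].T@c['t']
    return o+d*(z-o[2])/d[2]
def pose():
    s=robot.read_state(); R=Ro.from_rotvec(s['orientation']).as_matrix()
    return np.array(s['tool_pos']),R,s
def togo(g,):
    "tool-axes shift mm to bring the grasp point to g"
    p,R,s=pose(); return np.round(R.T@(np.array(g)-(p+R[:,2]*robot.grasp_offset))*1000,1)
E
python3 - <<'E'
from h import *
for n in('top','scene'):
    c=snap(n,n+'0.png'); print(n,-c['R'].T@c['t'],c['R'][2]); np.save(n+'W.npy',world(c))
p,R,s=pose();print(p,R,s['t'],robot.grasp_offset)
E
```

```text
pics
top [0.3431976  0.06848866 1.11862284] [ 0.18013287  0.01594648 -0.98351302]
scene [0.81834338 0.73014134 0.62553231] [-0.30770458 -0.72378343 -0.61762079]
[0.16157088 0.57762433 0.40381982] [[-9.63017496e-01  2.69438329e-01 -5.37755103e-04]
 [ 2.69438845e-01  9.63016290e-01 -1.52802809e-03]
 [ 1.06157589e-04 -1.61640990e-03 -9.99998688e-01]] 0.1 0.1673
```

View pics/top0.png

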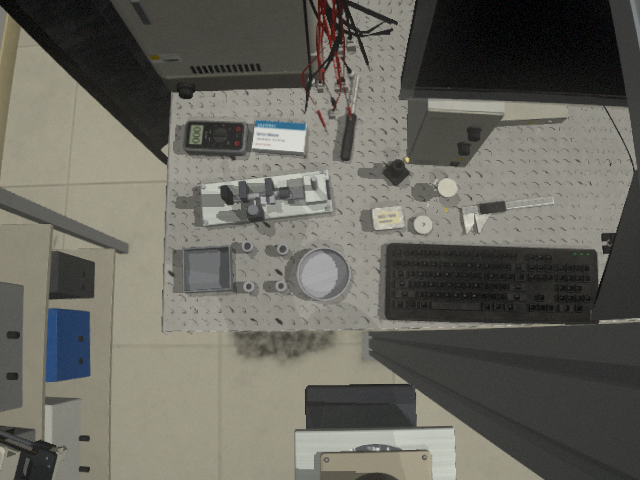

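View pics/scene0.png

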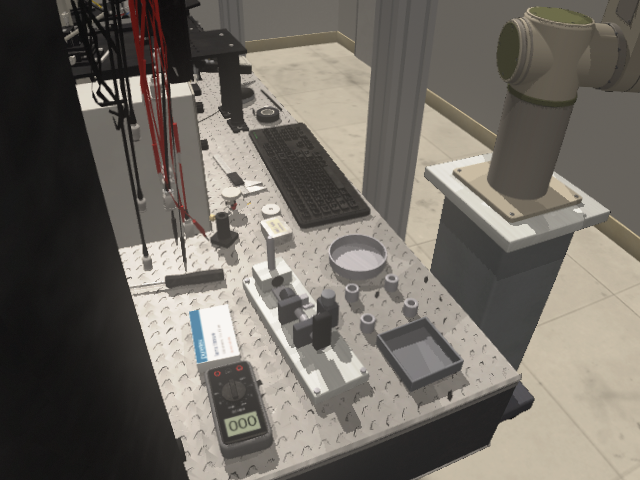

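Run:
```python
from h import *
im=cv2.imread('pics/top0.png')
cv2.imwrite('pics/crop0.png',cv2.resize(im[160:310,165:365],None,fx=4,fy=4,interpolation=cv2.INTER_CUBIC))
W=np.load('topW.npy')
x,y,z=W[...,0],W[...,1],W[...,2]
print('table',np.nanmedian(z[220:240,180:230]))
# base plate z~0.02
S=np.zeros(z.shape,bool);S[160:232,190:345]=1
m=S&(abs(z-.02)<.004)
P=np.concatenate([W[m&1>0][:, :2]]) 
print('plate',cv2.minAreaRect((P*1000).astype(np.float32)))
for nm,lo,hi in(('52',.047,.056),('84',.080,.088),('102',.098,.106),('pin',.108,.13)):
    m=S&(z>lo)&(z<hi)
    n,l,st,ce=cv2.connectedComponentsWithStats(m.astype(np.uint8))
    for i in range(1,n):
        if st[i,4]>3: q=W[l==i]; print(nm,st[i,4],ce[i].round(1),np.nanmean(q,0).round(4),(np.ptp(q,axis=0)).round(4))
m=(z>.018)&(z<.030);m[:235]=0;m[300:]=0;m[:,:170]=0;m[:,360:]=0
n,l,st,ce=cv2.connectedComponentsWithStats(m.astype(np.uint8))
for i in range(1,n):
    if st[i,4]>5: q=W[l==i]; print('low',st[i,4],ce[i].round(1),np.nanmean(q,0).round(4),((q.max(0)+q.min(0))/2).round(4),(np.ptp(q,axis=0)).round(4))
```

```text
table 0.0004958831733821992
plate ((618.5422973632812, 213.01583862304688), (95.85134887695312, 270.1726379394531), 5.208859920501709)
52 503 [315.  188.8] [0.6281 0.1087 0.0517] [0.0583 0.0478 0.009 ]
52 6 [246.  186.5] [0.6365 0.2485 0.0499] [0.012  0.0011 0.0056]
52 226 [273.2 195.5] [0.6163 0.1929 0.0507] [0.0358 0.0691 0.009 ]
52 5 [246.6 193. ] [0.6226 0.2469 0.0509] [0.0058 0.0014 0.0075]
52 13 [250.7 195.8] [0.6173 0.2389 0.0485] [0.0084 0.0123 0.004 ]
52 21 [231.2 201.1] [0.6067 0.2782 0.0504] [0.0152 0.0166 0.0082]
52 10 [244.3 198.9] [0.6108 0.2516 0.0498] [0.0039 0.0116 0.0059]
52 6 [254.2 202.2] [0.6039 0.2318 0.0484] [0.0065 0.0042 0.0037]
52 4 [260.5 218. ] [0.5701 0.2181 0.0526] [0.0013 0.0061 0.0064]
84 5 [315.  185.8] [0.6252 0.1073 0.0844] [0.0028 0.0078 0.0049]
84 4 [229.  195.5] [0.6099 0.2762 0.0835] [0.006  0.0004 0.0021]
84 9 [226.2 199.4] [0.6019 0.2814 0.0843] [0.0022 0.01   0.0075]
84 94 [252.4 209.6] [0.5805 0.2297 0.084 ] [0.0216 0.0214 0.0076]
102 7 [314.9 183. ] [0.626  0.1069 0.1021] [0.0047 0.0096 0.0068]
102 91 [223.6 191. ] [0.6144 0.2833 0.1017] [0.0257 0.0141 0.0074]
pin 31 [313.5 179.6] [0.629  0.1089 0.1155] [0.0097 0.0097 0.0105]
low 70 [246.8 246.3] [0.5183 0.25   0.0228] [0.5181 0.2502 0.0233] [0.0223 0.0244 0.0103]
low 428 [205.  268.9] [0.4735 0.3356 0.0231] [0.4745 0.3333 0.0233] [0.0952 0.1032 0.0104]
low 69 [282.3 249. ] [0.5113 0.1774 0.0235] [0.511  0.1772 0.0233] [0.0211 0.0229 0.0103]
low 289 [323.5 271.5] [0.4642 0.0949 0.0233] [0.4614 0.095  0.0236] [0.1054 0.1067 0.011 ]
low 89 [248.3 286.5] [0.4363 0.2463 0.0231] [0.4364 0.246  0.0229] [0.0225 0.023  0.0085]
low 85 [280.6 286. ] [0.4364 0.1813 0.0228] [0.4365 0.1813 0.0226] [0.0206 0.0223 0.0088]
```

View pics/crop0.png

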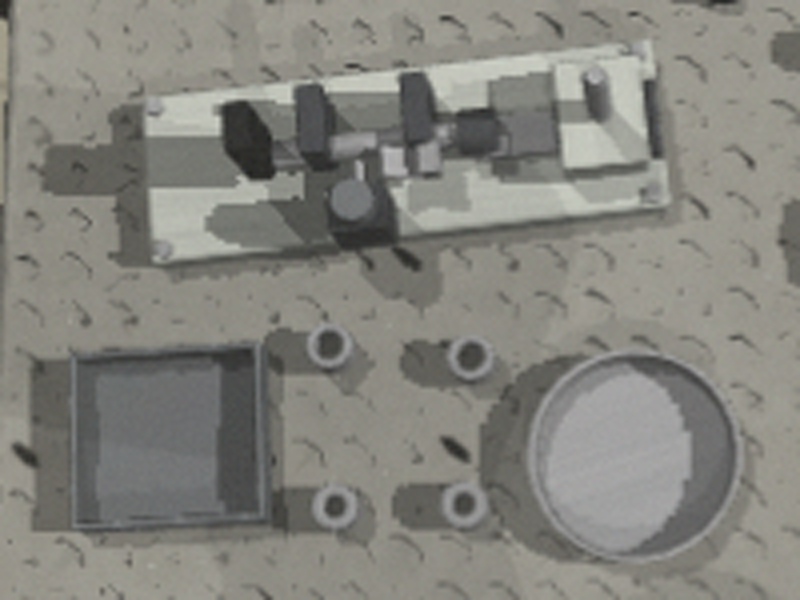

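The top view shows the tester lying along world y. The handle is at px (224,191), the pin at (314,180) and the button at (252,210). The tray is at (205,269), the dish at (323,272), and there are four sleeves. The two far ones, at (247,246) and (282,249), have the wide bore: 70 rim pixels against about 87 for the near pair.

I'll turn the tool to match the tester's axes first.

drive_tool(moves=[40,0,0,0,0,0,8.5,40,0,0,0,0,0,8.5,40,0,0,0,0,0,8.5,40,0,0,0,0,0,8.5,40,0,0,0,0,0,8.5,40,0,0,0,0,0,8.5,40,0,0,0,0,0,8.5,40,0,0,0,0,0,8.5], grip_force=30)

```text
t: 0.9
tool_pos: [0.1616, 0.5777, 0.4041]
orientation: [2.101, 2.335, -0.002]
force: [-0.0, -0.7, 0.4]
opening: 0.0405
gripper_force: 0.0
```

drive_tool(moves=[40,0,0,0,0,0,1.6,40,0,0,0,0,0,0,40,0,0,0,0,0,0])

```text
t: 1.2
tool_pos: [0.1616, 0.5778, 0.4045]
orientation: [2.123, 2.315, -0.001]
force: [0.5, 0.5, 0.0]
opening: 0.0401
gripper_force: 0.0
```

Run:
```python
from h import *
p,R,s=pose();print(p,R.round(3),s['t'],s['q'],s['force'])
print(togo([.628,.109,.20]),togo([.628,.109,.085]))
```

```text
[0.161628   0.57777374 0.40450637] [[-0.086  0.996 -0.   ]
 [ 0.996  0.086 -0.   ]
 [-0.    -0.    -1.   ]] 1.2 [ 1.21258418e+00  1.30576910e-01  1.48842391e+00 -5.01896245e-06
  1.52301790e+00  1.12603583e+00] [0.50395191 0.47075834 0.01454566]
[-507.3  424.1   37.3] [-507.2  424.2  152.3]
```

drive_tool(moves=[40,-40,33,0,0,0,0,40,-40,33,0,0,0,0,40,-40,33,0,0,0,0,40,-40,33,0,0,0,0,40,-40,33,0,0,0,0,40,-40,33,0,0,0,0,40,-40,33,0,0,0,0,40,-40,33,0,0,0,0])

```text
t: 2.0
tool_pos: [0.442, 0.2898, 0.405]
orientation: [2.124, 2.315, 0.001]
force: [1.3, -0.1, -0.6]
opening: 0.0398
gripper_force: 0.0
```

drive_tool(moves=[40,-40,33,0,0,0,0,40,-40,33,0,0,0,0,40,-40,33,0,0,0,0,40,-40,33,10,0,0,0,40,-27,28,10,0,0,0,40,0,0,0,0,0,0])

```text
t: 2.6
tool_pos: [0.6123, 0.1205, 0.3824]
orientation: [-2.129, -2.309, 0.005]
force: [-0.9, 0.4, -0.4]
opening: 0.0398
gripper_force: 0.0
```

Run:
```python
from h import *
print(togo([.628,.109,.085]),pose()[2]['q'])
c=snap('scene','s1.png')
im=cv2.imread('pics/s1.png');cv2.imwrite('pics/s1c.png',cv2.resize(im[150:450,200:500],None,fx=2,fy=2))
```

```text
[-12.3  15.6 130.1] [ 1.12524812e-01  2.06789236e-01  1.44385530e+00 -1.27250068e-03
  1.49388483e+00  3.13904268e-02]
```

View pics/s1c.png

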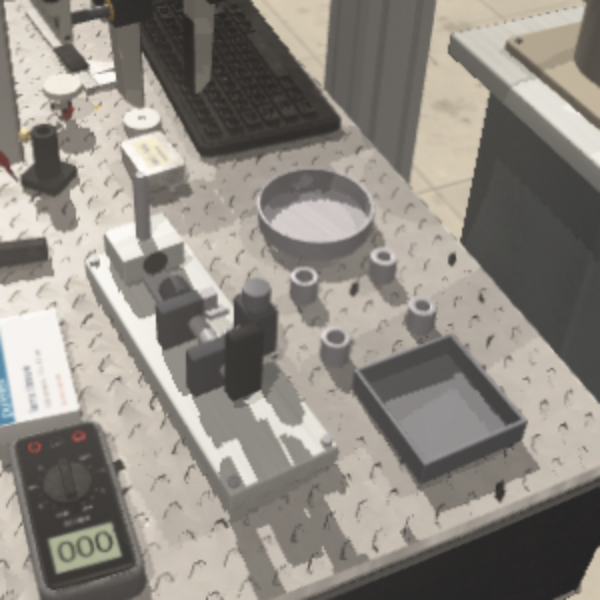

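The crop shows four upright sleeves near (303,285), (335,345), (383,265) and (421,315). The carriage pin is at (142,205), with the open fingers above it. I'll go down onto the pin.

drive_tool(moves=[40,-12,15.5,0,0,0,0,40,0,0,30,0,0,0,40,0,0,0,0,0,0])

```text
t: 2.95
tool_pos: [0.6251, 0.1145, 0.3516]
orientation: [-2.122, -2.311, 0.007]
force: [-1.3, 0.0, -0.7]
opening: 0.0403
gripper_force: 0.0
```

Run:
```python
from h import *
print(togo([.628,.109,.085]))
c=snap('top');W=world(c);z=W[...,2];m=(z>.108)&(z<.125);m[:,:290]=0;m[:,345:]=0;m[:165]=0;m[200:]=0;print(np.c_[W[m]].mean(0) if m.any() else None, m.sum())
```

```text
[-5.8  4.1 99.3]
None 0
```

drive_tool(moves=[40,-5.8,4.1,30,0,0,0,40,0,0,0,0,0,0,40,0,0,0,0,0,0])

```text
t: 3.3
tool_pos: [0.6306, 0.109, 0.326]
orientation: [-2.125, -2.312, 0.001]
force: [0.1, 0.4, -0.6]
opening: 0.0399
gripper_force: 0.0
```

Run:
```python
from h import *
p,R,s=pose();print(togo([.628,.109,.085]),p,R.round(4))
```

```text
[ 0.2 -2.4 73.7] [0.63062243 0.10897965 0.32602737] [[-8.420e-02  9.965e-01 -1.100e-03]
 [ 9.965e-01  8.420e-02  1.000e-04]
 [ 2.000e-04 -1.000e-03 -1.000e+00]]
```

drive_tool(moves=[40,0,-2.4,30,0,0,0,40,0,0,30,0,0,0,40,0,0,13,0,0,0,40,0,0,0,0,0,0,40,0,0,0,0,0,0,40,0,0,0,0,0,0])

```text
t: 3.9
tool_pos: [0.6297, 0.1083, 0.2549]
orientation: [2.125, 2.31, 0.004]
force: [-0.4, -0.7, 0.9]
opening: 0.0401
gripper_force: 0.0
```

Run:
```python
from h import *
p,R,s=pose();print(togo([.628,.109,.085]),s['force'],s['opening'])
```

```text
[ 0.8 -2.3  2.6] [-0.41968502 -0.69512253  0.85028106] 0.040074155102688795
```

drive_tool(moves=[8,0,0,0,0,0,0,8,0,0,0,0,0,0,8,0,0,0,0,0,0,8,0,0,0,0,0,0,8,0,0,0,0,0,0,8,0,0,0,0,0,0])

```text
t: 4.5
tool_pos: [0.6302, 0.1082, 0.2528]
orientation: [2.125, 2.309, 0.006]
force: [11.9, 2.2, -6.6]
opening: 0.0124
gripper_force: 30.0
```

Run:
```python
from h import *
p,R,s=pose();print(togo([.628,.109,.085]),s['force'],s['opening'],s['gripper_force'])
```

```text
[ 1.  -3.1  0.5] [11.8995104   2.17566137 -6.55315368] 0.01237434388193549 29.998257184925023
```

drive_tool(moves=[8,0,1,0,0,0,0,8,0,0,0,0,0,0,8,0,0,0,0,0,0])

```text
t: 4.8
tool_pos: [0.6307, 0.1082, 0.2528]
orientation: [2.126, 2.31, 0.004]
force: [7.5, 1.2, -2.8]
opening: 0.0121
gripper_force: 30.0
```

drive_tool(moves=[8,4,0,0,0,0,0,8,4,0,0,0,0,0,8,0,0,0,0,0,0])

```text
t: 5.1
tool_pos: [0.63, 0.1165, 0.2528]
orientation: [2.126, 2.311, 0.004]
force: [6.6, 2.0, -1.6]
opening: 0.0121
gripper_force: 30.0
```

Run:
```python
from h import *
p,R,s=pose();print(togo([.628,.109,.085]),s['force'],p,s['wrist_torque'])
```

```text
[-7.3 -3.1  0.5] [ 6.64244986  2.00685228 -1.60485996] [0.62996405 0.11646734 0.25279349] [ 0.15821075 -0.8426996  -0.02486867]
```

drive_tool(moves=[8,3,1.5,0,0,0,0,8,0,0,0,0,0,0,8,0,0,0,0,0,0])

```text
t: 5.4
tool_pos: [0.6304, 0.1194, 0.2528]
orientation: [2.127, 2.312, 0.0]
force: [-1.3, 0.1, 5.4]
opening: 0.0121
gripper_force: 30.0
```

drive_tool(moves=[8,3,0,0,0,0,0,8,0,0,0,0,0,0,8,0,0,0,0,0,0])

```text
t: 5.7
tool_pos: [0.6301, 0.1224, 0.2528]
orientation: [2.127, 2.312, 0.001]
force: [-1.7, -0.3, 5.7]
opening: 0.0119
gripper_force: 30.0
```

drive_tool(moves=[8,3,0,0,0,0,0,8,0,0,0,0,0,0,8,0,0,0,0,0,0])

```text
t: 6.0
tool_pos: [0.6299, 0.1254, 0.2528]
orientation: [2.127, 2.312, 0.0]
force: [-2.0, 0.1, 5.5]
opening: 0.012
gripper_force: 30.0
```

drive_tool(moves=[8,3,0,0,0,0,0,8,0,0,0,0,0,0,8,0,0,0,0,0,0])

```text
t: 6.3
tool_pos: [0.6296, 0.1284, 0.2528]
orientation: [-2.127, -2.312, -0.0]
force: [-2.3, -0.8, 5.0]
opening: 0.0124
gripper_force: 30.0
```

Run:
```python
from h import *
p,R,s=pose();print(togo([.628,.109,.085]),s['force'],p)
```

```text
[-19.2  -3.2   0.4] [-2.31866037 -0.81722597  5.02789893] [0.62957285 0.12836657 0.25275414]
```

drive_tool(moves=[8,3,0,0,0,0,0,8,0,0,0,0,0,0,8,0,0,0,0,0,0])

```text
t: 6.6
tool_pos: [0.6293, 0.1314, 0.2528]
orientation: [-2.127, -2.312, -0.0]
force: [-2.5, -0.3, 6.3]
opening: 0.0118
gripper_force: 30.0
```

drive_tool(moves=[8,3,0,0,0,0,0,8,0,0,0,0,0,0,8,0,0,0,0,0,0])

```text
t: 6.9
tool_pos: [0.6292, 0.1334, 0.2528]
orientation: [2.127, 2.311, -0.002]
force: [-2.1, -4.3, 5.8]
opening: 0.0122
gripper_force: 30.0
```

drive_tool(moves=[8,3,0,0,0,0,0,8,0,0,0,0,0,0,8,0,0,0,0,0,0])

```text
t: 7.2
tool_pos: [0.6292, 0.1344, 0.2527]
orientation: [2.126, 2.308, -0.006]
force: [-2.7, -15.6, 5.9]
opening: 0.0123
gripper_force: 30.0
```

drive_tool(moves=[8,-3.2,-0.4,0,0,0,0,8,0,0,0,0,0,0,8,0,0,0,0,0,0])

```text
t: 7.5
tool_pos: [0.629, 0.1334, 0.2528]
orientation: [2.126, 2.311, -0.0]
force: [-0.7, -6.1, 6.2]
opening: 0.0125
gripper_force: 30.0
```

Run:
```python
from h import *
p,R,s=pose();print(p+R[:,2]*.1673,s['force'],p,R.round(4).tolist())
```

```text
[0.62914345 0.1331905  0.08549503] [-0.68296614 -6.13828428  6.23995753] [0.62899551 0.13337949 0.25279486] [[-0.0829, 0.9966, 0.0009], [0.9966, 0.0829, -0.0011], [-0.0012, 0.0008, -1.0]]
```

drive_tool(moves=[40,0,0,0,0,0,0,40,0,0,0,0,0,0,40,0,0,-30,0,0,0,40,0,0,-40,0,0,0,40,0,0,-40,0,0,0,40,0,0,-20,0,0,0])

```text
t: 8.1
tool_pos: [0.6292, 0.1346, 0.3864]
orientation: [2.125, 2.311, 0.006]
force: [0.4, 0.6, 0.2]
opening: 0.0397
gripper_force: 0.0
```

```bash
cat >> h.py <<'E'
def look(n='top'):
    c=snap(n);W=world(c);z=W[...,2]
    for nm,lo,hi,r in(('slv',.016,.030,(235,300,170,370)),('pin',.108,.13,(160,200,285,345)),('hand',.098,.106,(170,205,205,250))):
        m=(z>lo)&(z<hi);k=np.zeros_like(m);k[r[0]:r[1],r[2]:r[3]]=1;m&=k
        N,l,st,ce=cv2.connectedComponentsWithStats(m.astype(np.uint8))
        for i in range(1,N):
            if 4<st[i,4]<500: q=W[l==i]; print(nm,st[i,4],ce[i].round(0),((q.max(0)+q.min(0))/2).round(4),np.ptp(q,axis=0).round(3))
E
python3 - <<'E'
from h import *
look()
p,R,s=pose();print(p+R[:,2]*.1673,s['force'])
print(togo([.5111,.1772,.10]))
E
```

```text
slv 347 [198. 271.] [0.4737 0.3329 0.0228] [0.093 0.103 0.013]
[0.63103819 0.13498042 0.22199859] [1.19575939 0.66479887 3.59347504]
[  52.  -117.   121.1]
```

```bash
cat >> h.py <<'E'
def look2():
    c=snap('scene');W=world(c);z=W[...,2];x,y=W[...,0],W[...,1]
    m=(z>.0215)&(z<.03)&(x>.40)&(x<.56)&(y>.15)&(y<.278)
    N,l,st,ce=cv2.connectedComponentsWithStats(m.astype(np.uint8))
    for i in range(1,N):
        if 10<st[i,4]<700: q=W[l==i]; print('slv2',st[i,4],ce[i].round(0),((q.max(0)+q.min(0))/2).round(4),np.ptp(q,axis=0).round(3))
E
python3 - <<'E'
from h import *
look2()
p,R,s=pose();print(p+R[:,2]*.1673,s['force'])
E
```

```text
slv2 87 [392. 279.] [0.4374 0.1837 0.0244] [0.023 0.023 0.005]
slv2 86 [352. 289.] [0.5116 0.1795 0.0241] [0.023 0.024 0.005]
slv2 125 [411. 303.] [0.4377 0.2472 0.025 ] [0.025 0.024 0.007]
slv2 104 [367. 319.] [0.5191 0.2515 0.0249] [0.022 0.024 0.007]
[0.63073628 0.13486063 0.21946134] [ 0.96988563  0.26785744 -0.28961116]
```

drive_tool(moves=[40,18,-38.5,10,0,0,0,40,18,-38.5,30,0,0,0,40,17,-38.5,40,0,0,0,40,0,0,40,0,0,0,40,0,0,30,0,0,0,40,0,0,0,0,0,0,40,0,0,0,0,0,0])

```text
t: 8.9
tool_pos: [0.5156, 0.1747, 0.2379]
orientation: [-2.126, -2.311, 0.004]
force: [0.2, -0.0, 1.3]
opening: 0.0402
gripper_force: 0.0
```

Run:
```python
from h import *
p,R,s=pose();print(R.round(4).tolist());print(togo([.5113,.1785,.0215]))
look2()
```

```text
[[-0.0832, 0.9965, -0.003], [0.9965, 0.0832, -0.0005], [-0.0002, -0.003, -1.0]]
[ 4.2 -3.4 49.1]
slv2 89 [392. 279.] [0.4374 0.1838 0.024 ] [0.021 0.024 0.005]
slv2 87 [352. 289.] [0.5115 0.1803 0.0247] [0.024 0.025 0.006]
slv2 123 [411. 303.] [0.4378 0.2472 0.0249] [0.024 0.025 0.006]
slv2 107 [368. 319.] [0.519  0.2513 0.0248] [0.023 0.024 0.006]
```

drive_tool(moves=[40,4.2,-3.4,20,0,0,0,40,0,0,20,0,0,0,40,0,0,8,0,0,0,40,0,0,0,0,0,0,40,0,0,0,0,0,0])

```text
t: 9.45
tool_pos: [0.5134, 0.1787, 0.1924]
orientation: [2.127, 2.311, 0.002]
force: [-0.2, -0.2, -0.2]
opening: 0.0398
gripper_force: 0.0
```

Run:
```python
from h import *
p,R,s=pose();print(togo([.5113,.1785,.0215]),s['force'])
```

```text
[-0.1 -2.4  3.6] [-0.19292567 -0.2342336  -0.1729698 ]
```

drive_tool(moves=[16,0,0,0,0,0,0,16,0,0,0,0,0,0,16,0,0,0,0,0,0,16,0,0,0,0,0,0,16,0,0,0,0,0,0])

```text
t: 9.95
tool_pos: [0.513, 0.1788, 0.1919]
orientation: [2.126, 2.312, 0.002]
force: [-1.4, -1.2, 5.6]
opening: 0.0234
gripper_force: 30.0
```

Run:
```python
from h import *
p,R,s=pose();print(togo([.5113,.1785,.0215]),s['force'],togo([.6291,.133,.15]))
```

```text
[-0.1 -1.9  3.1] [-1.421354   -1.17185912  5.56942867] [ -55.3  111.9 -125.3]
```

drive_tool(moves=[16,0,0,-40,0,0,0,16,0,0,-45,0,0,0,16,0,0,-45,0,0,0,16,-20,38,-18,0,0,0,16,-20,38,0,0,0,0,16,-15,36,0,0,0,0,16,0,0,0,0,0,0,16,0,0,0,0,0,0])

```text
t: 10.75
tool_pos: [0.629, 0.1326, 0.3377]
orientation: [-2.127, -2.31, 0.003]
force: [0.1, -1.2, -2.1]
opening: 0.023
gripper_force: 30.0
```

Run:
```python
from h import *
p,R,s=pose();print(togo([.6291,.133,.15]),s['opening'],R.round(4).tolist())
c=snap('scene','s2.png')
im=cv2.imread('pics/s2.png');cv2.imwrite('pics/s2c.png',cv2.resize(im[150:350,200:400],None,fx=3,fy=3))
```

```text
[ 0.3  0.6 20.4] 0.02297478232545431 [[-0.082, 0.9966, -0.0023], [0.9966, 0.082, -0.0001], [0.0001, -0.0023, -1.0]]
```

View pics/s2c.png

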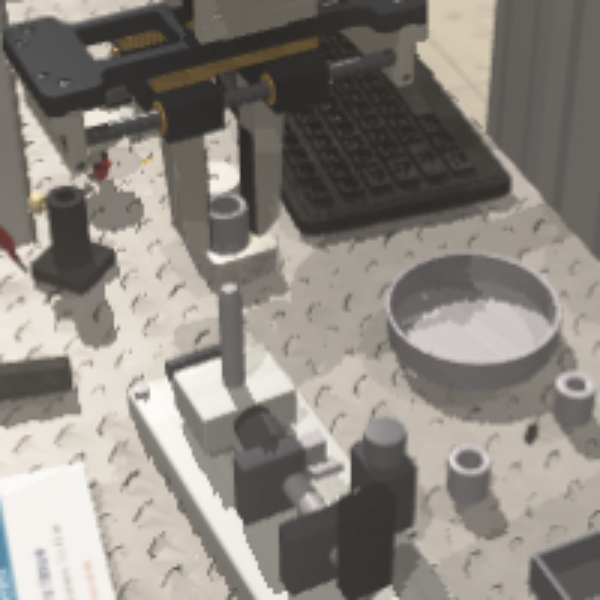

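The held sleeve is upright at crop px (228,222), straight above the pin tip at (230,290). I'll lower it.

drive_tool(moves=[16,0,0.5,15,0,0,0,16,0,0,12,0,0,0,16,0,0,10,0,0,0,16,0,0,6,0,0,0,16,0,0,0,0,0,0,16,0,0,0,0,0,0])

```text
t: 11.4
tool_pos: [0.629, 0.1333, 0.2958]
orientation: [-2.127, -2.312, 0.001]
force: [-0.3, 1.7, -1.4]
opening: 0.0233
gripper_force: 30.0
```

Run:
```python
from h import *
p,R,s=pose();print(togo([.6291,.133,.0766]),s['force'],s['wrist_torque'])
```

```text
[-0.2  0.2 51.9] [-0.33827622  1.74855596 -1.35992071] [0.12765653 0.1632207  0.02494146]
```

drive_tool(moves=[16,0,0,12,0,0,0,16,0,0,12,0,0,0,16,0,0,12,0,0,0,16,0,0,8,0,0,0,16,0,0,4,0,0,0,16,0,0,2,0,0,0,16,0,0,0,0,0,0,16,0,0,0,0,0,0])

```text
t: 12.2
tool_pos: [0.6295, 0.1332, 0.2466]
orientation: [2.127, 2.311, 0.001]
force: [-0.0, -0.3, -0.6]
opening: 0.0233
gripper_force: 30.0
```

Run:
```python
from h import *
p,R,s=pose();print(togo([.6291,.133,.0766]),s['force'],s['wrist_torque'])
```

```text
[-0.2 -0.6  2.7] [-0.02973552 -0.31627527 -0.5811621 ] [-0.09469384  0.07440115  0.00262089]
```

Release, rise, and go to the other wide-bore sleeve.

drive_tool(moves=[40,0,0,1.5,0,0,0,40,0,0,0,0,0,0,40,0,0,0,0,0,0,40,0,0,-20,0,0,0,40,0,0,-40,0,0,0,40,0,0,-40,0,0,0,40,0,0,0,0,0,0])

```text
t: 12.9
tool_pos: [0.6312, 0.1335, 0.3527]
orientation: [2.122, 2.306, 0.014]
force: [1.1, -0.8, 0.9]
opening: 0.0402
gripper_force: 0.0
```

Run:
```python
from h import *
look2()
print(togo([.5187,.2507,.0215]))
c=snap('scene','s3.png')
im=cv2.imread('pics/s3.png');cv2.imwrite('pics/s3c.png',cv2.resize(im[180:330,220:420],None,fx=3,fy=3))
```

```text
slv2 85 [391. 279.] [0.4387 0.1837 0.0245] [0.022 0.021 0.006]
slv2 99 [357. 304.] [0.5213 0.2151 0.0248] [0.022 0.025 0.007]
slv2 117 [411. 303.] [0.4377 0.2474 0.0249] [0.025 0.024 0.007]
[ 126.1 -104.4  159.8]
```

View pics/s3c.png

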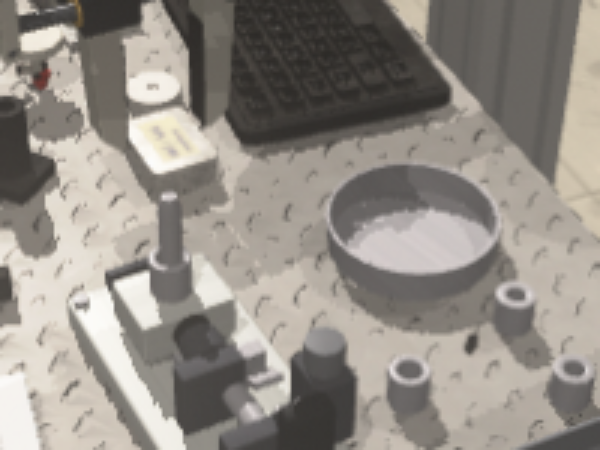

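Sleeve one sits on the carriage at crop px (170,275). The other wide-bore sleeve has been knocked to about (0.521, 0.214), at crop px (408,385), and is still upright.

drive_tool(moves=[36,30,-35,0,0,0,0,36,30,-35,0,0,0,0,36,29.6,-35,10,0,0,0,36,0,0,40,0,0,0,36,0,0,50,0,0,0,36,0,0,10,0,0,0,36,0,0,0,0,0,0,36,0,0,0,0,0,0])

```text
t: 13.8
tool_pos: [0.5179, 0.2137, 0.2358]
orientation: [2.127, 2.311, 0.001]
force: [-0.2, -0.7, 0.2]
opening: 0.0359
gripper_force: 0.0
```

Run:
```python
from h import *
p,R,s=pose();print(R.round(4).tolist());print(togo([.521,.2143,.0215]))
look2()
```

```text
[[-0.0826, 0.9966, 0.0009], [0.9966, 0.0826, 0.0003], [0.0002, 0.0009, -1.0]]
[ 0.3  2.9 47. ]
slv2 84 [392. 279.] [0.4375 0.1829 0.0243] [0.021 0.023 0.006]
slv2 101 [356. 304.] [0.5216 0.2152 0.0249] [0.023 0.024 0.007]
slv2 125 [411. 303.] [0.4373 0.2473 0.0252] [0.024 0.025 0.007]
```

drive_tool(moves=[36,0.2,3,20,0,0,0,36,0,0,20,0,0,0,36,0,0,5,0,0,0,36,0,0,0,0,0,0,16,0,0,0,0,0,0,16,0,0,0,0,0,0,16,0,0,0,0,0,0,16,0,0,0,0,0,0])

```text
t: 14.65
tool_pos: [0.5209, 0.2144, 0.1911]
orientation: [2.126, 2.311, 0.003]
force: [0.1, -0.7, 6.9]
opening: 0.0227
gripper_force: 30.0
```

Run:
```python
from h import *
p,R,s=pose();print(p+R[:,2]*.1673,s['force'],s['opening'],togo([.6291,.133,.19]))
```

```text
[0.52129882 0.21453472 0.02378973] [ 0.11351743 -0.67347456  6.93421761] 0.02269393114879546 [ -90.1  101.1 -166. ]
```

drive_tool(moves=[16,0,0,-40,0,0,0,16,0,0,-45,0,0,0,16,0,0,-45,0,0,0,16,-30,34,-15,0,0,0,16,-30,34,0,0,0,0,16,-30,33,0,0,0,0,16,0,0,0,0,0,0,16,0,0,0,0,0,0])

```text
t: 15.45
tool_pos: [0.6286, 0.1321, 0.334]
orientation: [-2.129, -2.309, 0.001]
force: [-0.2, 1.3, -0.8]
opening: 0.0227
gripper_force: 30.0
```

Run:
```python
from h import *
p,R,s=pose();print(togo([.6291,.133,.0998]),s['opening'],R.round(4).tolist())
```

```text
[ 0.8  0.8 66.9] 0.02273811061332705 [[-0.0813, 0.9967, -0.0011], [0.9967, 0.0813, 0.0001], [0.0002, -0.0011, -1.0]]
```

drive_tool(moves=[16,0.5,0.5,12,0,0,0,16,0,0,12,0,0,0,16,0,0,12,0,0,0,16,0,0,4,0,0,0,16,0,0,0,0,0,0,16,0,0,0,0,0,0])

```text
t: 16.05
tool_pos: [0.6284, 0.1337, 0.2943]
orientation: [-2.126, -2.312, 0.001]
force: [-0.2, 2.2, -1.0]
opening: 0.0228
gripper_force: 30.0
```

Run:
```python
from h import *
p,R,s=pose();print(togo([.6291,.133,.0998]),s['force'])
```

```text
[-0.8  0.8 27.2] [-0.22131789  2.22831797 -1.03309896]
```

drive_tool(moves=[16,0,0,8,0,0,0,16,0,0,8,0,0,0,16,0,0,5,0,0,0,16,0,0,3,0,0,0,16,0,0,0,0,0,0,16,0,0,0,0,0,0])

```text
t: 16.65
tool_pos: [0.6286, 0.1334, 0.2703]
orientation: [-2.127, -2.312, 0.001]
force: [0.2, 0.8, -1.4]
opening: 0.0228
gripper_force: 30.0
```

Run:
```python
from h import *
p,R,s=pose();print(togo([.6291,.133,.0998]),s['force'])
```

```text
[-0.4  0.5  3.2] [ 0.19990508  0.784081   -1.42844253]
```

drive_tool(moves=[40,0,0,2,0,0,0,40,0,0,0,0,0,0,40,0,0,0,0,0,0,40,0,0,-20,0,0,0,40,0,0,-40,0,0,0,40,0,0,-25,0,0,0,40,0,0,0,0,0,0])

```text
t: 17.35
tool_pos: [0.6301, 0.1336, 0.3595]
orientation: [2.123, 2.308, 0.01]
force: [1.2, -0.3, 0.5]
opening: 0.0398
gripper_force: 0.0
```

Run:
```python
from h import *
look2()
print(togo([.437,.1825,.0215]))
c=snap('scene','s4.png');W=world(c);z=W[...,2];x,y=W[...,0],W[...,1]
for lo,hi in((.094,.104),(.105,.122)):
    m=(z>lo)&(z<hi)&(abs(x-.629)<.02)&(abs(y-.133)<.025);q=W[m];print(m.sum(),((q.max(0)+q.min(0))/2).round(4),np.ptp(q,axis=0).round(4))
```

```text
slv2 89 [391. 279.] [0.4384 0.1829 0.0246] [0.022 0.024 0.006]
slv2 121 [411. 303.] [0.4377 0.2475 0.0252] [0.024 0.023 0.007]
[  64.8 -189.6  166.9]
115 [0.6288 0.1353 0.0989] [0.0229 0.0219 0.0097]
71 [0.6285 0.1354 0.1129] [0.0125 0.0116 0.0155]
```

drive_tool(moves=[40,13,-38,0,0,0,0,40,13,-38,0,0,0,0,40,13,-38,20,0,0,0,40,13,-38,30,0,0,0,40,12.8,-37.5,40,0,0,0,40,0,0,30,0,0,0,40,0,0,0,0,0,0,40,0,0,0,0,0,0])

```text
t: 18.25
tool_pos: [0.4387, 0.181, 0.2376]
orientation: [-2.126, -2.311, 0.003]
force: [1.0, -0.0, -0.3]
opening: 0.0399
gripper_force: 0.0
```

Run:
```python
from h import *
p,R,s=pose();print(R.round(4).tolist());print(togo([.437,.1825,.0215]))
```

```text
[[-0.0831, 0.9965, -0.002], [0.9965, 0.0831, -0.0007], [-0.0005, -0.0021, -1.0]]
[ 1.8 -1.1 48.8]
```

drive_tool(moves=[40,1.5,-1,20,0,0,0,40,0,0,20,0,0,0,40,0,0,7,0,0,0,40,0,0,0,0,0,0,16,0,0,0,0,0,0,16,0,0,0,0,0,0,16,0,0,0,0,0,0,16,0,0,0,0,0,0])

```text
t: 19.05
tool_pos: [0.4385, 0.1827, 0.1923]
orientation: [2.126, 2.311, 0.003]
force: [-1.2, -1.2, 7.1]
opening: 0.023
gripper_force: 30.0
```

Run:
```python
from h import *
p,R,s=pose();print(p+R[:,2]*.1673,s['force'],s['opening'],togo([.462,.116,.029]))
```

```text
[0.43879871 0.1828184  0.02500308] [-1.24173929 -1.20043798  7.09774033] 0.022985526727462426 [-68.5  17.6  -4. ]
```

drive_tool(moves=[16,0,0,-45,0,0,0,16,-23,6,-5,0,0,0,16,-23,6,0,0,0,0,16,-22,5.5,0,0,0,0,16,0,0,0,0,0,0,16,0,0,20,0,0,0,16,0,0,0,0,0,0])

```text
t: 19.75
tool_pos: [0.4595, 0.1164, 0.219]
orientation: [-2.126, -2.309, 0.004]
force: [-1.1, -0.6, -0.5]
opening: 0.0225
gripper_force: 30.0
```

Run:
```python
from h import *
p,R,s=pose();print(s['force'],s['opening'],togo([.462,.116,.030]))
```

```text
[-1.13000479 -0.60088071 -0.53276072] 0.02251899435903744 [-0.6  3.2 21.7]
```

drive_tool(moves=[16,0,3,10,0,0,0,16,0,0,11,0,0,0,16,0,0,0,0,0,0,16,0,0,0,0,0,0,34,0,0,0,0,0,0,34,0,0,0,0,0,0,34,0,0,-20,0,0,0,34,0,0,-40,0,0,0])

```text
t: 20.55
tool_pos: [0.4622, 0.1162, 0.2579]
orientation: [-2.125, -2.309, 0.008]
force: [0.9, -0.4, 0.3]
opening: 0.0341
gripper_force: 0.0
```

drive_tool(moves=[40,45,-10,-10,0,0,0,40,45,-10,0,0,0,0,40,0,0,0,0,0,0,40,0,0,0,0,0,0])

```text
t: 20.95
tool_pos: [0.4361, 0.2053, 0.2704]
orientation: [2.123, 2.315, 0.001]
force: [0.8, -0.3, 0.4]
opening: 0.0398
gripper_force: 0.0
```

Run:
```python
from h import *
look2()
p,R,s=pose();print(s['force'],togo([.437,.2465,.0215]))
c=snap('scene','s5.png')
im=cv2.imread('pics/s5.png');cv2.imwrite('pics/s5c.png',cv2.resize(im[180:330,220:420],None,fx=3,fy=3))
```

```text
slv2 13 [372. 270.] [0.4598 0.1509 0.024 ] [0.01  0.001 0.005]
slv2 127 [411. 303.] [0.4376 0.2484 0.025 ] [0.024 0.024 0.007]
[-1.08947113 -0.92077251  0.52806917] [41.9  4.1 81.3]
```

View pics/s5c.png

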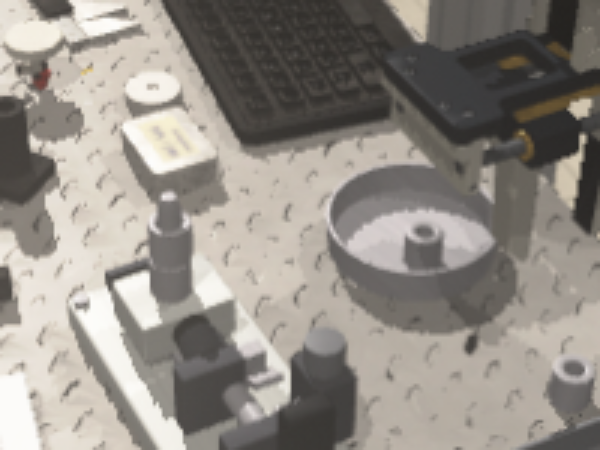

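Both fitting sleeves are stacked on the pin, around (170,260), and one tight sleeve stands in the dish at (425,245). Next is the last one, at (572,380).

drive_tool(moves=[40,42,4,10,0,0,0,40,0,0,20,0,0,0,40,0,0,0,0,0,0,40,0,0,0,0,0,0])

```text
t: 21.45
tool_pos: [0.437, 0.2455, 0.2395]
orientation: [-2.128, -2.31, 0.003]
force: [0.2, -0.7, 0.1]
opening: 0.0398
gripper_force: 0.0
```

Run:
```python
from h import *
p,R,s=pose();print(s['force'],togo([.437,.2467,.0215]))
```

```text
[ 0.15943591 -0.7456027   0.13091191] [ 1.4  0.5 50.7]
```

drive_tool(moves=[40,1,0.5,20,0,0,0,40,0,0,20,0,0,0,40,0,0,9,0,0,0,40,0,0,0,0,0,0,16,0,0,0,0,0,0,16,0,0,0,0,0,0,16,0,0,0,0,0,0,16,0,0,0,0,0,0])

```text
t: 22.25
tool_pos: [0.4379, 0.248, 0.1923]
orientation: [2.126, 2.311, 0.003]
force: [-0.0, -1.0, 6.5]
opening: 0.0234
gripper_force: 30.0
```

Run:
```python
from h import *
p,R,s=pose();print(p+R[:,2]*.1673,s['force'],s['opening'],togo([.462,.082,.08]))
```

```text
[0.43825333 0.24805499 0.02498416] [-0.01028552 -1.04331868  6.53391467] 0.023436552257229137 [-167.4    9.9  -55.1]
```

drive_tool(moves=[16,0,0,-45,0,0,0,16,-30,0,-12,0,0,0,16,-45,3,0,0,0,0,16,-45,3,0,0,0,0,16,-47,4,0,0,0,0,16,0,0,0,0,0,0,16,0,0,0,0,0,0])

```text
t: 22.95
tool_pos: [0.4613, 0.0813, 0.2482]
orientation: [-2.131, -2.309, -0.001]
force: [0.5, 0.3, -2.0]
opening: 0.0231
gripper_force: 30.0
```

Run:
```python
from h import *
p,R,s=pose();print(s['force'],s['opening'],togo([.462,.082,.030]))
```

```text
[ 0.53617752  0.29223694 -2.04441378] 0.023050391536980287 [ 0.6  0.7 50.9]
```

drive_tool(moves=[16,0,0,20,0,0,0,16,0,0,20,0,0,0,16,0,0,9.5,0,0,0,16,0,0,0,0,0,0,16,0,0,0,0,0,0,34,0,0,0,0,0,0,34,0,0,0,0,0,0,34,0,0,-20,0,0,0])

```text
t: 23.75
tool_pos: [0.46, 0.0821, 0.217]
orientation: [-2.125, -2.31, 0.004]
force: [-0.7, 0.3, -0.3]
opening: 0.0339
gripper_force: 0.0
```

drive_tool(moves=[50,0,0,-45,0,0,0,50,0,0,-45,0,0,0,50,0,0,-45,0,0,0,50,40,0,0,0,0,0,50,40,0,0,0,0,0,50,40,20,0,0,0,0,50,0,0,0,0,0,0])

```text
t: 24.45
tool_pos: [0.4716, 0.207, 0.3539]
orientation: [-2.123, -2.315, -0.003]
force: [0.4, -0.7, -0.6]
opening: 0.0502
gripper_force: 0.0
```

Run:
```python
from h import *
c=snap('scene','s6.png');W=world(c);z=W[...,2];x,y=W[...,0],W[...,1]
for n,m in (('dish',(z>.024)&(z<.034)&(abs(x-.462)<.038)&(abs(y-.095)<.038)),('handle',(z>.097)&(z<.107)&(abs(x-.614)<.03)&(abs(y-.283)<.03)),('button',(z>.079)&(z<.089)&(abs(x-.58)<.02)&(abs(y-.23)<.03))):
    N,l,st,ce=cv2.connectedComponentsWithStats(m.astype(np.uint8))
    for i in range(1,N):
        if st[i,4]>15: q=W[l==i]; print(n,st[i,4],((q.max(0)+q.min(0))/2).round(4),np.ptp(q,axis=0).round(3))
p,R,s=pose();print(p+R[:,2]*.1673,togo([.6144,.2833,.15]))
```

```text
dish 98 [0.4612 0.0827 0.0274] [0.025 0.025 0.007]
dish 96 [0.4639 0.1179 0.0276] [0.022 0.024 0.007]
handle 183 [0.6148 0.2851 0.1015] [0.025 0.015 0.009]
button 150 [0.5817 0.232  0.0832] [0.021 0.022 0.008]
[0.47126271 0.20537407 0.18640602] [ 65.3 149.3  36.4]
```

drive_tool(moves=[50,17,37.5,0,0,0,0,50,16,37.5,0,0,0,0,50,16,37,0,0,0,0,50,16,37,30,0,0,0,50,0,0,0,0,0,0,50,0,0,0,0,0,0])

```text
t: 25.1
tool_pos: [0.6139, 0.2794, 0.3209]
orientation: [-2.126, -2.31, 0.008]
force: [0.2, -0.8, 0.1]
opening: 0.0499
gripper_force: 0.0
```

Run:
```python
from h import *
p,R,s=pose();print(s['q'],togo([.6145,.2836,.088]))
```

```text
[ 3.51206619e-01  3.80303234e-01  1.34982413e+00 -3.42803635e-04
  1.41692491e+00  2.68758586e-01] [ 4.5  2.1 65.5]
```

drive_tool(moves=[50,4,1.5,20,0,0,0,50,0,0,25,0,0,0,50,0,0,19,0,0,0,50,0,0,0,0,0,0,18,0,0,0,0,0,0,18,0,0,0,0,0,0,18,0,0,0,0,0,0,18,0,0,0,0,0,0], grip_force=50)

```text
t: 25.9
tool_pos: [0.615, 0.2848, 0.2619]
orientation: [-2.127, -2.312, -0.001]
force: [-8.1, -1.3, 5.7]
opening: 0.0256
gripper_force: 50.0
```

Run:
```python
from h import *
p,R,s=pose();print(p+R[:,2]*.1673,s['force'],s['opening'])
```

```text
[0.61508031 0.28489345 0.09460133] [-8.10380592 -1.26307645  5.71816781] 0.025620189022887107
```

drive_tool(moves=[18,6,-1.5,0,0,0,0,18,6,0,0,0,0,0,18,6,0,0,0,0,0,18,6,0,0,0,0,0,18,6,0,0,0,0,0,18,6,0,0,0,0,0,18,0,0,0,0,0,0,18,0,0,0,0,0,0])

```text
t: 26.7
tool_pos: [0.6116, 0.319, 0.2618]
orientation: [2.126, 2.309, -0.001]
force: [-1.8, -11.1, 10.4]
opening: 0.0256
gripper_force: 50.0
```

drive_tool(moves=[18,5,0,0,0,0,0,18,5,0,0,0,0,0,18,4,0,0,0,0,0,18,0,0,0,0,0,0,18,0,0,0,0,0,0])

```text
t: 27.2
tool_pos: [0.6104, 0.3326, 0.2618]
orientation: [2.126, 2.309, -0.003]
force: [-3.1, -13.5, 10.7]
opening: 0.0256
gripper_force: 50.0
```

drive_tool(moves=[18,2,0,0,0,0,0,18,0,0,0,0,0,0,18,0,0,0,0,0,0])

```text
t: 27.5
tool_pos: [0.6102, 0.3343, 0.2617]
orientation: [2.126, 2.308, -0.003]
force: [-3.3, -13.7, 12.4]
opening: 0.0255
gripper_force: 50.0
```

drive_tool(moves=[18,-3,0,0,0,0,0,18,-3,0,0,0,0,0,18,0,0,0,0,0,0,18,0,0,0,0,0,0])

```text
t: 27.9
tool_pos: [0.6106, 0.3295, 0.2618]
orientation: [2.126, 2.31, 0.001]
force: [-2.4, -6.6, 9.9]
opening: 0.0256
gripper_force: 50.0
```

drive_tool(moves=[18,-1.5,0,0,0,0,0,18,0,0,0,0,0,0,50,0,0,0,0,0,0,50,0,0,0,0,0,0,50,0,0,-25,0,0,0,50,0,0,-45,0,0,0,0,0,0,-10,0,0,0,0,0,0,0,0,0,0])

```text
t: 28.7
tool_pos: [0.6108, 0.3294, 0.3433]
orientation: [2.125, 2.31, 0.009]
force: [-0.3, 0.9, -0.7]
opening: 0.0384
gripper_force: 0.0
```

Run:
```python
from h import *
c=snap('scene','s7.png');W=world(c);z=W[...,2];x,y=W[...,0],W[...,1]
for n,m in (('handle',(z>.097)&(z<.107)&(abs(x-.61)<.03)&(abs(y-.31)<.06)),('button',(z>.079)&(z<.089)&(abs(x-.58)<.02)&(abs(y-.23)<.03)),('stack',(z>.094)&(z<.104)&(abs(x-.629)<.02)&(abs(y-.133)<.025))):
    q=W[m]; print(n,m.sum(),((q.max(0)+q.min(0))/2).round(4),np.ptp(q,axis=0).round(3))
p,R,s=pose();print(p+R[:,2]*.1673,s['force'],s['opening'],togo([.5795,.2303,.125]))
```

```text
handle 199 [0.6105 0.3297 0.1016] [0.026 0.015 0.009]
button 45 [0.5762 0.235  0.0833] [0.011 0.018 0.008]Traceback (most recent call last):
  File "<stdin>", line 4, in <module>
    return umr_maximum(a, axis, None, out, keepdims, initial, where)
ValueError: zero-size array to reduction operation maximum which has no identity
```

drive_tool(moves=[0,-24,-9,0,0,0,0,0,-24,-9,0,0,0,0,0,-24,-9,0,0,0,0,0,-24,-9,0,0,0,0,0,0,0,30,0,0,0,0,0,0,0,0,0,0,0,0,0,0,0,0,0])

```text
t: 29.45
tool_pos: [0.5812, 0.2301, 0.3073]
orientation: [-2.125, -2.31, 0.006]
force: [-0.2, 1.0, 0.7]
opening: 0.0001
gripper_force: 0.0
```

Run:
```python
from h import *
p,R,s=pose();print(p+R[:,2]*.1673,s['force'],s['opening'],togo([.5795,.2303,.103]))
```

```text
[0.58041286 0.22985922 0.13997072] [-0.20600558  1.02696877  0.73616542] 0.000126826573583355 [ 0.5 -0.7 37. ]
```

drive_tool(moves=[0,0,0,20,0,0,0,0,0,0,12,0,0,0,0,0,0,4,0,0,0,0,0,0,4,0,0,0,0,0,0,4,0,0,0,0,0,0,2,0,0,0,0,0,0,0,0,0,0])

```text
t: 30.15
tool_pos: [0.5824, 0.2305, 0.265]
orientation: [2.127, 2.312, 0.002]
force: [-3.3, -0.2, 5.9]
opening: 0.0006
gripper_force: 3.3
```

Run:
```python
from h import *
p,R,s=pose();print(p+R[:,2]*.1673,s['force'])
c=snap('scene','s8.png');W=world(c);z=W[...,2];x,y=W[...,0],W[...,1]
for n,m in (('handle',(z>.097)&(z<.107)&(abs(x-.61)<.03)&(abs(y-.31)<.06)),('stack',(z>.094)&(z<.104)&(abs(x-.629)<.02)&(abs(y-.123)<.045))):
    q=W[m]; print(n,m.sum(),(np.median(q,0)).round(4),np.ptp(q,axis=0).round(3) if len(q) else 0)
```

```text
[0.58253802 0.23057012 0.09765417] [-3.34543802 -0.19099799  5.94293243]
handle 182 [0.6151 0.2885 0.1032] [0.026 0.016 0.009]
stack 0 [nan nan nan] 0
  return _methods._mean(a, axis=axis, dtype=dtype,
  ret = um.true_divide(
```

drive_tool(moves=[0,0,0,-30,0,0,0,0,0,0,-40,0,0,0,0,0,0,-20,0,0,0,0,40,-25,0,0,0,0,0,0,0,0,0,0,0,0,0,0,0,0,0])

```text
invalid input at $.moves: expected a multiple of 7 numbers
```

Run:
```python
from h import *
c=snap('scene','s9.png');W=world(c);z=W[...,2];x,y=W[...,0],W[...,1]
for n,m in (('handle',(z>.097)&(z<.107)&(abs(x-.61)<.03)&(abs(y-.31)<.06)),('stack',(z>.094)&(z<.104)&(abs(x-.629)<.02)&(abs(y-.123)<.045)),('pin',(z>.106)&(z<.122)&(abs(x-.629)<.02)&(abs(y-.123)<.045))):
    q=W[m]; print(n,m.sum(),((q.max(0)+q.min(0))/2).round(4) if len(q) else 0,np.ptp(q,axis=0).round(3) if len(q) else 0)
im=cv2.imread('pics/s9.png');cv2.imwrite('pics/s9c.png',cv2.resize(im[180:380,220:460],None,fx=3,fy=3))
p,R,s=pose();print(p+R[:,2]*.1673)
```

```text
handle 184 [0.6139 0.2881 0.1017] [0.027 0.015 0.009]
stack 0 0 0
pin 0 0 0
[0.58252385 0.23056536 0.09787689]
```

View pics/s9c.png

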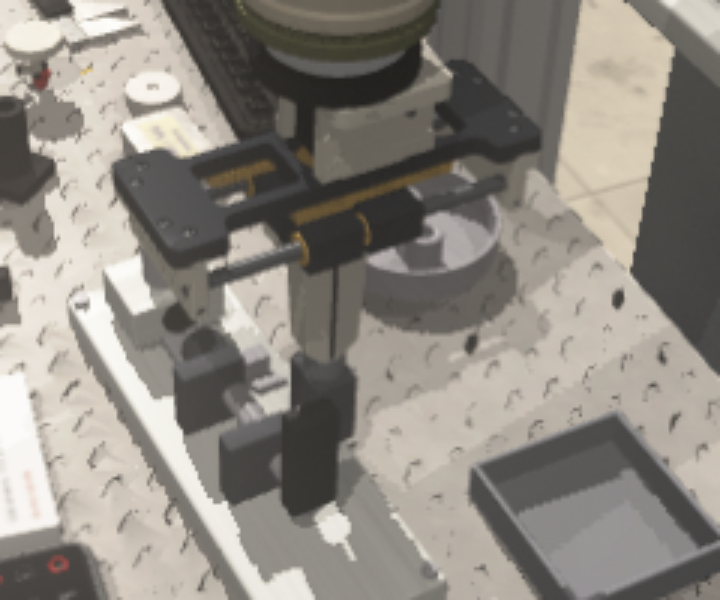

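The fingertips hold the button down at (325,350). The handle has sprung forward, and the carriage at (150,290) has moved back along the rail. I'll rise and clear the view.

drive_tool(moves=[0,0,0,-30,0,0,0,0,0,0,-40,0,0,0,0,0,0,-40,0,0,0,0,40,-25,0,0,0,0,0,40,-25,0,0,0,0,40,0,0,0,0,0,0,40,0,0,0,0,0,0])

```text
t: 30.95
tool_pos: [0.5251, 0.3067, 0.3743]
orientation: [2.124, 2.314, 0.001]
force: [0.5, -1.1, 0.3]
opening: 0.0123
gripper_force: 0.0
```

Run:
```python
from h import *
c=snap('scene','s9.png');W=world(c);z=W[...,2];x,y=W[...,0],W[...,1]
for n,m in (('handle',(z>.097)&(z<.107)&(abs(x-.61)<.03)&(abs(y-.31)<.06)),('stack',(z>.094)&(z<.104)&(abs(x-.629)<.02)&(abs(y-.123)<.045)),('pin',(z>.106)&(z<.122)&(abs(x-.629)<.02)&(abs(y-.123)<.045))):
    q=W[m]; print(n,m.sum(),((q.max(0)+q.min(0))/2).round(4) if len(q) else 0,np.ptp(q,axis=0).round(3) if len(q) else 0)
p,R,s=pose();print(p+R[:,2]*.1673)
```

```text
handle 183 [0.6144 0.2862 0.1017] [0.026 0.016 0.009]
stack 116 [0.6298 0.1227 0.099 ] [0.023 0.025 0.01 ]
pin 70 [0.6301 0.1233 0.1135] [0.013 0.011 0.014]
[0.52586843 0.30584757 0.20681955]
```

Run:
```python
from h import *
print(togo([.6301,.121,.175]))
```

```text
[-193.    88.3   31.9]
```

drive_tool(moves=[40,-39,18,0,0,0,0,40,-39,18,0,0,0,0,40,-39,18,10,0,0,0,40,-38,17,10,0,0,0,40,-38,17,10,0,0,0,40,0,0,0,0,0,0,40,0,0,0,0,0,0], grip_force=30)

```text
t: 31.7
tool_pos: [0.63, 0.1184, 0.343]
orientation: [-2.131, -2.307, 0.001]
force: [-0.1, 0.6, 0.8]
opening: 0.0398
gripper_force: 0.0
```

Run:
```python
from h import *
print(togo([.6301,.121,.100]))
```

```text
[ 2.5  0.6 75.7]
```

drive_tool(moves=[40,2,0,25,0,0,0,40,0,0,25,0,0,0,40,0,0,24,0,0,0,40,0,0,0,0,0,0,40,0,0,0,0,0,0])

```text
t: 32.2
tool_pos: [0.629, 0.1234, 0.2701]
orientation: [-2.126, -2.312, 0.001]
force: [-0.2, -1.3, -0.0]
opening: 0.0402
gripper_force: 0.0
```

Run:
```python
from h import *
p,R,s=pose();print(togo([.6301,.121,.100]),s['force'])
```

```text
[-2.5  1.   2.8] [-0.15785004 -1.27860433 -0.01025414]
```

drive_tool(moves=[16,0,0,0,0,0,0,16,0,0,0,0,0,0,16,0,0,0,0,0,0,16,0,0,0,0,0,0])

```text
t: 32.6
tool_pos: [0.6298, 0.1228, 0.2714]
orientation: [2.126, 2.311, 0.003]
force: [0.1, 0.2, 5.8]
opening: 0.0228
gripper_force: 30.0
```

Run:
```python
from h import *
p,R,s=pose();print(togo([.6301,.121,.100]),s['force'])
```

```text
[-1.9 -0.3  4.1] [0.09337206 0.21587188 5.81380054]
```

drive_tool(moves=[16,0,0,-12,0,0,0,16,0,0,-20,0,0,0,16,0,0,-25,0,0,0,16,0,0,-15,0,0,0,16,0,0,0,0,0,0])

```text
t: 33.1
tool_pos: [0.6301, 0.1228, 0.3452]
orientation: [2.125, 2.309, 0.006]
force: [1.2, 0.8, 0.1]
opening: 0.0227
gripper_force: 30.0
```

Run:
```python
from h import *
p,R,s=pose();print(togo([.4745,.355,.0335]),s['force'],s['opening'])
```

```text
[ 244.3 -137.3  143.8] [1.18632412 0.81187469 0.10906247] 0.022669353940922007
```

drive_tool(moves=[16,41,-23,0,0,0,0,16,41,-23,0,0,0,0,16,41,-23,0,0,0,0,16,41,-23,20,0,0,0,16,41,-23,30,0,0,0,16,39,-22,40,0,0,0,16,0,0,0,0,0,0,16,0,0,0,0,0,0])

```text
t: 33.9
tool_pos: [0.4784, 0.3436, 0.2595]
orientation: [-2.124, -2.314, 0.006]
force: [0.2, -0.2, -0.9]
opening: 0.0229
gripper_force: 30.0
```

Run:
```python
from h import *
p,R,s=pose();print(togo([.4745,.355,.0335]),s['force'],s['opening'])
c=snap('scene','s10.png');W=world(c);z=W[...,2];x,y=W[...,0],W[...,1]
m=(z>.0)&(z<.012)&(abs(x-.4745)<.034)&(abs(y-.3333)<.037);print('floor',np.median(z[m]))
im=cv2.imread('pics/s10.png');cv2.imwrite('pics/s10c.png',cv2.resize(im[180:400,260:500],None,fx=2.7,fy=2.7))
```

```text
[12.2 -2.1 58.7] [ 0.20351391 -0.17927325 -0.91179708] 0.0229252783610659
floor 0.005534367262467414
```

View pics/s10c.png

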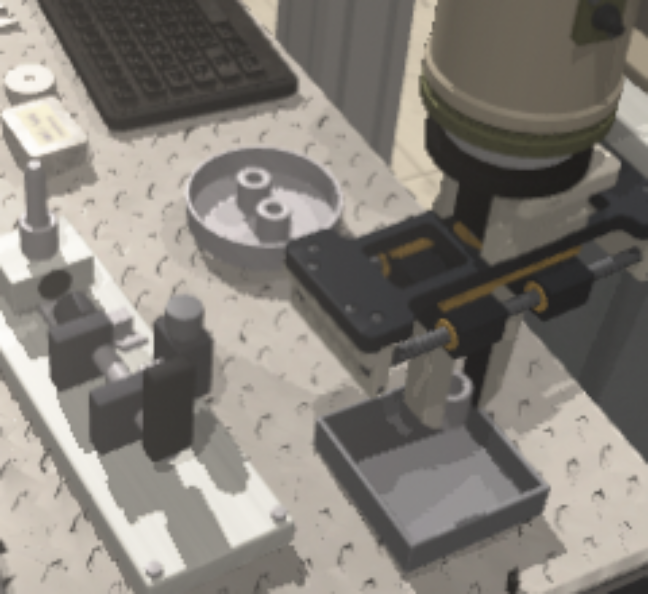

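The held sleeve is above the tray at (455,390), one sleeve is left on the pin at (38,235), and two stand in the dish. I'll lower it into the far half of the tray.

drive_tool(moves=[16,11,-2,0,0,0,0,16,0,0,15,0,0,0,16,0,0,15,0,0,0,16,0,0,12,0,0,0,16,0,0,10,0,0,0,16,0,0,4,0,0,0,16,0,0,0,0,0,0,16,0,0,0,0,0,0])

```text
t: 34.75
tool_pos: [0.4772, 0.3543, 0.2062]
orientation: [2.127, 2.312, 0.001]
force: [-0.2, 0.6, -0.1]
opening: 0.0227
gripper_force: 30.0
```

Run:
```python
from h import *
p,R,s=pose();print(togo([.4745,.355,.0325]),s['force'],s['opening'])
```

```text
[ 0.9 -2.7  6.4] [-0.24652548  0.62148455 -0.14092853] 0.022720747709968188
```

drive_tool(moves=[16,0,-2.5,4,0,0,0,16,0,0,2.5,0,0,0,16,0,0,0,0,0,0,16,0,0,0,0,0,0])

```text
t: 35.15
tool_pos: [0.4745, 0.3541, 0.1996]
orientation: [2.127, 2.312, 0.0]
force: [-0.4, 0.4, 1.0]
opening: 0.0227
gripper_force: 30.0
```

drive_tool(moves=[34,0,0,0,0,0,0,34,0,0,0,0,0,0,34,0,0,-15,0,0,0,34,0,0,-40,0,0,0,34,0,0,-50,0,0,0,40,0,0,-40,0,0,0,40,0,0,0,0,0,0])

```text
t: 35.85
tool_pos: [0.4763, 0.3552, 0.354]
orientation: [2.125, 2.309, 0.021]
force: [0.4, 0.7, 1.1]
opening: 0.0393
gripper_force: 0.0
```

```bash
cat >> h.py <<'E'
def look3():
    c=snap('scene','last.png');W=world(c);z=W[...,2];x,y=W[...,0],W[...,1]
    for n,m in (('tray',(z>.024)&(z<.034)&(abs(x-.4745)<.036)&(abs(y-.3333)<.041)),('pin',(z>.106)&(z<.122)&(abs(x-.629)<.02)&(abs(y-.123)<.045)),('stack',(z>.0705)&(z<.080)&(abs(x-.629)<.014)&(abs(y-.123)<.045)),('handle',(z>.097)&(z<.107)&(abs(x-.61)<.03)&(abs(y-.31)<.06)),('dish',(z>.024)&(z<.034)&(abs(x-.462)<.038)&(abs(y-.095)<.038))):
        N,l,st,ce=cv2.connectedComponentsWithStats(m.astype(np.uint8))
        for i in range(1,N):
            if st[i,4]>12: q=W[l==i]; print(n,st[i,4],((q.max(0)+q.min(0))/2).round(4),np.ptp(q,axis=0).round(3))
E
python3 - <<'E'
from h import *
look3()
p,R,s=pose();print(togo([.6301,.1205,.17]))
E
```

```text
tray 143 [0.4755 0.3524 0.0282] [0.024 0.024 0.008]
pin 69 [0.6303 0.1233 0.1137] [0.012 0.01  0.015]
stack 105 [0.6297 0.1243 0.075 ] [0.024 0.021 0.009]
handle 184 [0.6143 0.2862 0.1019] [0.026 0.016 0.01 ]
dish 99 [0.462  0.0844 0.0277] [0.024 0.026 0.007]
dish 94 [0.4636 0.1179 0.0276] [0.024 0.023 0.007]
[-247.  133.   13.]
```

drive_tool(moves=[40,-41,22,0,0,0,0,40,-41,22,0,0,0,0,40,-41,22,0,0,0,0,40,-41,22,0,0,0,0,40,-41,22,0,0,0,0,40,-41,22,10,0,0,0,40,0,0,0,0,0,0,40,0,0,0,0,0,0])

```text
t: 36.7
tool_pos: [0.6263, 0.1186, 0.3326]
orientation: [-2.128, -2.308, 0.003]
force: [-0.4, 0.1, -0.0]
opening: 0.0402
gripper_force: 0.0
```

Run:
```python
from h import *
print(togo([.6301,.121,.077]))
```

```text
[ 2.   4.8 88.3]
```

drive_tool(moves=[40,1.5,4,25,0,0,0,40,0,0,25,0,0,0,40,0,0,25,0,0,0,40,0,0,11,0,0,0,40,0,0,0,0,0,0,40,0,0,0,0,0,0])

```text
t: 37.3
tool_pos: [0.6303, 0.1224, 0.2494]
orientation: [2.126, 2.313, 0.001]
force: [1.3, -0.2, -0.1]
opening: 0.0402
gripper_force: 0.0
```

Run:
```python
from h import *
p,R,s=pose();print(togo([.6301,.121,.077]),s['force'])
```

```text
[-1.4 -0.5  5.1] [ 1.29565104 -0.15468771 -0.09263883]
```

drive_tool(moves=[16,0,0,0,0,0,0,16,0,0,0,0,0,0,16,0,0,0,0,0,0,16,0,0,0,0,0,0])

```text
t: 37.7
tool_pos: [0.6309, 0.1217, 0.2498]
orientation: [2.126, 2.311, 0.003]
force: [-0.6, 0.1, 6.3]
opening: 0.0233
gripper_force: 30.0
```

Run:
```python
from h import *
p,R,s=pose();print(togo([.6301,.121,.077]),s['force'],s['opening'])
```

```text
[-0.7 -1.2  5.5] [-0.57380439  0.13055907  6.25161414] 0.02326202320100536
```

drive_tool(moves=[16,0,0,-12,0,0,0,16,0,0,-25,0,0,0,16,0,0,-30,0,0,0,16,0,0,-25,0,0,0,16,0,0,0,0,0,0])

```text
t: 38.2
tool_pos: [0.6317, 0.1217, 0.3462]
orientation: [2.124, 2.308, 0.01]
force: [1.3, 0.4, -0.0]
opening: 0.0226
gripper_force: 30.0
```

Run:
```python
from h import *
p,R,s=pose();print(togo([.4745,.309,.0355]),s['force'],s['opening'])
```

```text
[ 199.6 -143.6  142.3] [ 1.26034307  0.35336645 -0.01753308] 0.022607272593070136
```

drive_tool(moves=[16,40,-29,0,0,0,0,16,40,-29,0,0,0,0,16,40,-29,0,0,0,0,16,40,-29,10,0,0,0,16,39,-27,30,0,0,0,16,0,0,40,0,0,0,16,0,0,0,0,0,0,16,0,0,0,0,0,0])

```text
t: 39.0
tool_pos: [0.4744, 0.3032, 0.263]
orientation: [-2.127, -2.311, 0.005]
force: [1.2, -0.0, -0.2]
opening: 0.0231
gripper_force: 30.0
```

Run:
```python
from h import *
p,R,s=pose();print(togo([.4745,.309,.0355]),s['force'],s['opening'])
```

```text
[ 6.1  1.2 60.1] [ 1.19254597 -0.03021976 -0.20981545] 0.023094843733627274
```

drive_tool(moves=[16,5.5,0.5,15,0,0,0,16,0,0,15,0,0,0,16,0,0,15,0,0,0,16,0,0,10,0,0,0,16,0,0,0,0,0,0,16,0,0,0,0,0,0])

```text
t: 39.6
tool_pos: [0.4749, 0.3091, 0.2084]
orientation: [-2.127, -2.311, 0.001]
force: [0.3, -0.3, -0.1]
opening: 0.0229
gripper_force: 30.0
```

Run:
```python
from h import *
p,R,s=pose();print(togo([.4745,.309,.0355]),s['force'],s['opening'])
```

```text
[-0.  -0.2  5.6] [ 0.30603811 -0.31412598 -0.14133292] 0.022942950516392863
```

drive_tool(moves=[16,0,0,3,0,0,0,16,0,0,2.5,0,0,0,16,0,0,0,0,0,0,16,0,0,0,0,0,0])

```text
t: 40.0
tool_pos: [0.4749, 0.3093, 0.2034]
orientation: [2.127, 2.312, 0.0]
force: [-0.0, 0.3, -0.5]
opening: 0.0233
gripper_force: 30.0
```

drive_tool(moves=[34,0,0,0,0,0,0,34,0,0,0,0,0,0,34,0,0,-15,0,0,0,34,0,0,-40,0,0,0,34,0,0,-50,0,0,0,40,0,0,-40,0,0,0,40,0,0,0,0,0,0])

```text
t: 40.7
tool_pos: [0.4768, 0.3103, 0.3577]
orientation: [2.124, 2.309, 0.02]
force: [0.7, 0.5, 0.5]
opening: 0.0393
gripper_force: 0.0
```

Run:
```python
from h import *
look3()
p,R,s=pose();print(togo([.6301,.121,.17]))
```

```text
tray 134 [0.475  0.3099 0.0275] [0.024 0.024 0.007]
tray 148 [0.4746 0.3526 0.0285] [0.024 0.025 0.009]
pin 66 [0.63   0.1233 0.114 ] [0.012 0.009 0.015]
stack 32 [0.6307 0.1247 0.0754] [0.012 0.008 0.009]
handle 181 [0.6144 0.2864 0.1015] [0.026 0.015 0.009]
dish 95 [0.4614 0.0836 0.0281] [0.024 0.026 0.008]
dish 103 [0.4636 0.1181 0.0276] [0.023 0.024 0.007]
[-201.8  136.2   17.2]
```

drive_tool(moves=[40,-40,27,0,0,0,0,40,-40,27,0,0,0,0,40,-40,27,0,0,0,0,40,-40,27,0,0,0,0,40,-40,28,10,0,0,0,40,0,0,0,0,0,0,40,0,0,0,0,0,0])

```text
t: 41.45
tool_pos: [0.627, 0.12, 0.3363]
orientation: [-2.128, -2.307, 0.004]
force: [-0.4, 0.1, -0.1]
opening: 0.0399
gripper_force: 0.0
```

Run:
```python
from h import *
print(togo([.6301,.121,.085]))
```

```text
[ 0.7  4.1 84. ]
```

drive_tool(moves=[40,0,3,25,0,0,0,40,0,0,25,0,0,0,40,0,0,25,0,0,0,40,0,0,5,0,0,0,40,0,0,0,0,0,0,8,0,0,0,0,0,0,8,0,0,0,0,0,0,8,0,0,0,0,0,0])

```text
t: 42.25
tool_pos: [0.6306, 0.1217, 0.26]
orientation: [2.126, 2.311, 0.003]
force: [0.5, -0.6, 0.5]
opening: 0.0206
gripper_force: 0.0
```

drive_tool(moves=[8,0,0,0,0,0,0,8,3,0,0,0,0,0,8,3,0,0,0,0,0,8,3,0,0,0,0,0,8,0,0,0,0,0,0,8,0,0,0,0,0,0])

```text
t: 42.85
tool_pos: [0.6294, 0.1307, 0.2593]
orientation: [2.127, 2.312, 0.001]
force: [-3.8, -1.0, 5.6]
opening: 0.0123
gripper_force: 30.0
```

drive_tool(moves=[8,2,0,0,0,0,0,8,2,0,0,0,0,0,8,0,0,0,0,0,0,8,0,0,0,0,0,0])

```text
t: 43.25
tool_pos: [0.6291, 0.1346, 0.2593]
orientation: [2.127, 2.312, 0.001]
force: [-3.7, -0.1, 6.4]
opening: 0.0123
gripper_force: 30.0
```

drive_tool(moves=[8,2,0,0,0,0,0,8,0,0,0,0,0,0,8,0,0,0,0,0,0])

```text
t: 43.55
tool_pos: [0.629, 0.1358, 0.2593]
orientation: [2.127, 2.311, -0.001]
force: [-4.3, -4.7, 6.0]
opening: 0.0123
gripper_force: 30.0
```

Contact at the home stop. One more nudge, then relax, release, rise and check.

drive_tool(moves=[8,1.5,0,0,0,0,0,8,0,0,0,0,0,0,8,-1.5,0,0,0,0,0,8,0,0,0,0,0,0,40,0,0,0,0,0,0,40,0,0,0,0,0,0,40,0,0,0,0,0,0,40,0,0,-20,0,0,0])

```text
t: 44.35
tool_pos: [0.6274, 0.1364, 0.2748]
orientation: [-2.124, -2.309, 0.007]
force: [0.2, -1.4, -0.7]
opening: 0.0382
gripper_force: 0.0
```

drive_tool(moves=[40,0,0,-45,0,0,0,40,0,0,-45,0,0,0,40,0,0,-30,0,0,0,40,0,0,0,0,0,0,40,0,0,0,0,0,0])

```text
t: 44.85
tool_pos: [0.629, 0.1367, 0.3991]
orientation: [2.126, 2.311, 0.002]
force: [0.3, 0.1, -1.0]
opening: 0.0401
gripper_force: 0.0
```

Run:
```python
from h import *
look3()
print(pose()[2]['force'])
im=cv2.imread('pics/last.png');cv2.imwrite('pics/lastc.png',cv2.resize(im[150:410,200:480],None,fx=2.3,fy=2.3))
```

```text
tray 138 [0.4751 0.3099 0.0279] [0.024 0.025 0.008]
tray 147 [0.475  0.3525 0.0278] [0.024 0.024 0.008]
pin 68 [0.6292 0.1373 0.1133] [0.012 0.011 0.014]
stack 38 [0.6287 0.139  0.0752] [0.013 0.007 0.009]
handle 184 [0.6143 0.2862 0.1017] [0.026 0.016 0.009]
dish 97 [0.462  0.0834 0.0276] [0.023 0.025 0.007]
dish 99 [0.4637 0.118  0.0278] [0.024 0.024 0.007]
[-0.31839018  0.34856654 -0.06412849]
```

View pics/lastc.png

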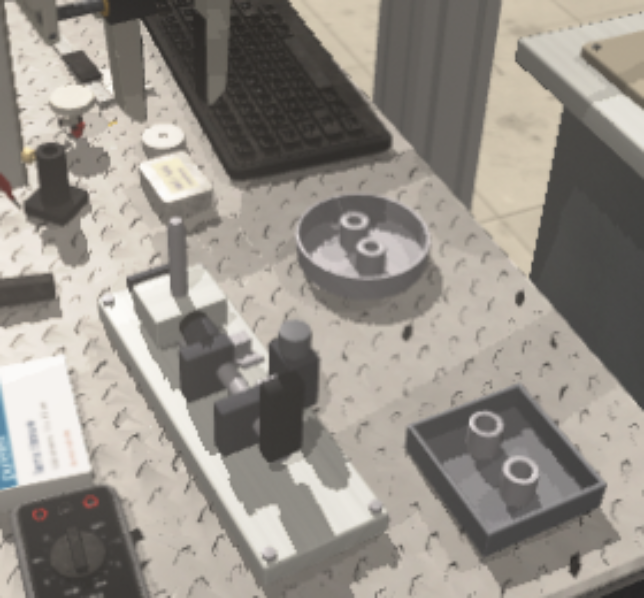

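The last picture shows both fitting sleeves upright in the tray, both tight ones in the dish, and the pin empty. The carriage is at its home stop, the striker is forward, and the hand is clear.

```bash
python3 -c "
from plant import robot
print(robot.close_job())"
```

```text
the job is handed in; nothing more can be done
None
```

I handed the job in with every step done (the close call returned no score): the loaded carriage was fired and moved about 12 mm, the two fitting sleeves stand in the tray, the two tight ones are in the dish, the striker is forward and the carriage is home.

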